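Pepper mill out of the railed condiment rack

ROBOT

A 6-joint arm with a two-finger parallel gripper is mounted at the origin on a cart in front of the work surface, level with it; the furniture and walls round the work are solid. World frame = base frame: x ahead of the robot, y to its left, z up, the work surface at z = 0. Lengths are in m, angles in rad, forces in N, time in s.
With the tool pointing down it reaches from about 0.325 to 0.775 m from the base axis. Payload 5.5 kg.
Tool frame: the origin (TCP) lies midway between the tips of the shut fingers; the grasp point (between the pads) lies 19 mm behind it (grasp_offset is the distance from the TCP to the grasp point, in m); z points along the fingers, y is the line along which they close (so a half turn about z gives the same grasp; the last joint's range is limited). The gripper opens to 85 mm and grips with 20 to 120 N. Pads are 22 mm wide; open, the fingers measure 114 mm over their backs; the gripper's body (76 mm by 85 mm) begins 54 mm behind the grasp point. The pads swing forward as they close: fully open they stand 13 mm farther back than shut.
Start: joints at [1.157, 0.091, 1.231, -0, 1.82, -0.057], TCP at [0.21, 0.562, 0.231] pointing down, gripper open.
Joint ranges: [-2.87, 2.87], [-0.86, 2.18], [0.17, 2.46], [-1.51, 4.65], [0.06, 2.69], [-2.65, 2.65]. Speed limits (rad/s): [2.57, 2.57, 3.01, 3.14, 3.14, 3.14].

INTERFACE

Orientations are given as a unit quaternion [w, x, y, z].
In Python, from workcell import * gives the robot as it stands.
- The arm moves only by the tool move_arm, never from a script. Its argument "increments" is a list that holds one entry, the list of rows, each a list of 7 numbers: the shift along the world's x, y, z each as a share of 200 mm, from -1 to 1, then the turn, a rotation vector about the world's x, y, z each as a share of pi rad, from -1 to 1, then the gripper command: -1 is fully open, 1 is shut, values between are in proportion. A call has 1 to 20 rows; each row is the pose to reach, as a shift and turn from the pose commanded when the call began, turning the shorter way round; what a row does not reach only later rows make up. A row lasts 1/10 s, in which the tool goes at most 50 mm and 8.59 degrees, less where a joint would pass 70% of its speed; a pose out of reach is approached as far as the arm can. A call with a number of a shift or a turn outside -1 to 1 is refused whole. A call with a gripper value outside its range is refused whole. The fingers move at their own pace and stop on an object; the grip force is fixed at half the most. Time passes only in rows, so rows that repeat a pose let the fingers close. It gives the time, the measured TCP pose, the force, the opening and the grip force at its end, in the units of the state.
- state(): the state, without advancing time (a new reading comes with each control period).
- get_image(name): name is "scene" or "top" or "wrist"; returns a dict with "pixels" (420x560x3 uint8, red, green, blue), "range_z" (420x560 float32, m along the optical axis (not along the pixel's ray), 0 where there is no reading), "vertical_fov" (degrees; the focal length in pixels is half the picture's height over the tangent of half this angle, whatever the lens; pixels are square), "cx", "cy" (the principal point, pixels), "rvec" (rotation vector, rad) and "tvec" (3), from world to camera coordinates, as OpenCV has them. Camera axes: x right, y down, z forward; pixel columns grow to the right and rows downward; lengths in m; the calibration is good to about 2 mm. A picture is of the moment at which its call begins.
- hand_in(): hands the job in; it is judged then, once.
Trained networks look in a picture, given as the dict that the camera call returned (one of the last four; its "shot" number tells which), for a name from the list of things; names that differ only in an ending like _2 or _b are one class to them, and where a whole thing is asked for, a point or a joint stands for the part that bears it (a point fixed in the world has none). Each returns a list of dicts, best first, with "p" (0 to 1); they miss things now and then, are a little off and sometimes report something else, mostly with a low value. They report only what shows in the picture. A call takes as long as a camera call. They do not tell look-alikes from the thing itself.
- masks_of(picture, name): "pixels" (420x560 bool, what is visible of it) and "bbox" ([centre column, centre row, width, height] in pixels, round what is visible of it).
- spot_point(picture, name): "uv" ([column, row] in pixels: a listed point, or the origin of a listed thing).
The state is a dict: "clock": time; "q": joint angles; "qvel": joint speeds; "effort": joint torques, N m; "eef_pos": TCP position; "tcp_rot": TCP orientation; "force": force on the tool from outside, world axes, zero at the start; "wrist_torque": the same for the moment, N m; "gripper_width": finger opening in m; "grasp_force": force on a finger pad.
Only numpy, scipy, OpenCV 4.12 (cv2) and the standard library are available. Lean on these libraries where they do the work, as an engineer would, in place of code of your own. Each camera call takes 0.05 s, during which the arm holds its last target. There are 200 camera calls.

TASK

The pepper mill is wanted at the pass: lift it straight up out of the condiment rack until its foot is above the front rail, draw it forward over the rail, and set it down gently, upright, on the floor of the small serving tray. Leave the two spice jars standing where they are in the rack, keep the mill upright all the way, and do not drop it.

Things in the scene. Friction and masses are not known exactly. Their poses are not given: they have to be found in the camera images.
- mill_center (a point): Centre of the loose turned-wood pepper mill, 160 mm tall, about 0.18 kg, 80 mm above its foot on its axis; z up along the mill. Round body up to 58 mm across; above 115 mm a ball-shaped head 50 mm across, widest 132 mm above the foot (52 mm above this point): grasp it there. A 12 mm knob tops it. The head does not turn. It stands in one of the rack's three places.
- jar_1: Loose spice jar, 45 mm across and 106 mm tall, clear with a screw cap; origin at the centre of its underside. It stands in another of the rack's places, about 105 mm from its neighbour; leave it alone.
- jar_2: The other spice jar, same size and origin; it stands in the remaining place of the rack; leave it alone.
- rack: Fixed low steel rack on four legs, open above, 108 mm deep (x), 352 mm wide (y), ends and back railed too. Origin on the bench under its middle; x points to its back, z up. Shelf 45 mm above the origin; three places in a row at y = -105, 0 and 105 mm, x about 0. Back rail at x = 50 mm, 109 mm above the origin.
- tray: Fixed small metal serving tray lying on the bench in front of the rack: 120 mm (x) by 180 mm (y), with a small loop handle beyond each short end (at plus and minus y). Origin on the bench under its middle, z up. Its flat inner floor, 114 mm by 174 mm, is 3 mm above the origin; its rolled rim is 17 mm high.
- front_rail (a point): Middle of the rack's front retaining rail, a fixed round bar 8 mm thick along the rack's y, on the robot's side, 50 mm in front of the rack's middle. This point is on its top, 85 mm above the bench and 40 mm above the shelf.
Not all that is in view belongs to the job. Of the things that look like the part that bears mill_center, the smaller one is meant.

How it is judged:
On the way:
1. the mill is lifted, its foot above the top of the front rail while it is still over the shelf (z of mill_center in the frame of rack above 0.165 m and x of mill_center in the frame of rack between -0.04 and 0.05 m and y of mill_center in the frame of rack between -0.172 and 0.172 m), for 0.1 s.
At the end, for the whole second after the job is handed in: The pepper mill stands released and at rest on the tray's floor (foot within 4 mm of its height), its axis within 40 mm of the tray's middle in the tray's x and 70 mm in its y, upright within 10 degrees; both spice jars stand upright (within 10 degrees) within 20 mm of where they stood (x of mill_center in the frame of tray between -0.04 and 0.04 m and y of mill_center in the frame of tray between -0.07 and 0.07 m and z of mill_center in the frame of tray between 0.079 and 0.087 m and angle between each of mill_center, jar_1, jar_2's own z axis and vertical below 0.17 rad and linear speed of pepper_mill below 0.02 m/s and distance of each of jar_1, jar_2 from where it was at the start of the episode below 0.02 m); the robot touches nothing.
It fails at once if the mill is tipped more than 35 degrees (angle between mill_center's own z axis and vertical above 0.61 rad).
It fails at once if a spice jar is moved more than 20 mm or tipped more than 20 degrees (distance of any of jar_1, jar_2 from where it was at the start of the episode above 0.02 m or angle between any of jar_1, jar_2's own z axis and vertical above 0.35 rad).
It fails at once if the mill, outside the rack, is let go with its foot more than 20 mm above the tray's floor (x of mill_center in the frame of rack below -0.06 m and z of mill_center in the frame of tray above 0.103 m and contact force between the fingers and pepper_mill below 0.05 N).
It also fails if it takes over 42 s, if anything falls off the work surface, if the arm or the gripper's body presses on something with over 40 N, if the wrist force passes 120 N, or if a joint passes its speed limit or range.

## Working session

There is one attempt and no reset: what is moved stays moved. The work goes in short steps, Python scripts to look and compute and a tool call to move; the robot and the scene stay as the last step left them, time stands still between calls to the robot, and variables do not carry over. Pictures are saved under pics/ and viewed, at most 10 in all, crops included, and the job is handed in when it is done.

Besides the shell and the picture viewer there is one more tool, called as name([rows], argument=value, ...), one row to a line, values as JSON. move_arm: Moves the arm, as the interface text tells. Shift numbers are shares of 200 mm and turn numbers shares of pi rad, none past 1 either way. Its arguments: {"type":"object","properties":{"increments":{"type":"array","items":{"type":"array","items":{"type":"array","items":{"type":"number","minimum":-1,"maximum":1}}}}},"required":["increments"]}

```bash
mkdir -p pics; cat > h.py <<'E'
from workcell import *
import numpy as np, cv2
def f(p): return 210/np.tan(np.radians(p["vertical_fov"])/2)
def world(p,uv,z=None):
    u,v=uv; 
    z=p["range_z"][int(round(v)),int(round(u))] if z is None else z
    c=np.array([(u-p["cx"])/f(p)*z,(v-p["cy"])/f(p)*z,z])
    R=cv2.Rodrigues(np.array(p["rvec"],float))[0]
    return R.T@(c-np.array(p["tvec"]))
def cloud(p,m):
    v,u=np.nonzero(m&(p["range_z"]>0)); z=p["range_z"][v,u]
    c=np.stack([(u-p["cx"])/f(p)*z,(v-p["cy"])/f(p)*z,z],1)
    R=cv2.Rodrigues(np.array(p["rvec"],float))[0]
    return (c-np.array(p["tvec"]))@R
E
python3 - <<'E'
from h import *
ims=[]
for n in ["scene","top"]:
    p=get_image(n); cv2.imwrite(f"pics/{n}0.png",p["pixels"][:,:,::-1])
    for t in ["mill_center","jar_1","rack","tray","front_rail"]:
        for d in spot_point(p,t)[:4]: print(n,t,"pt",round(d["p"],2),np.round(d["uv"],0))
        if t=="front_rail": continue
        for d in masks_of(p,t)[:4]:
            c=cloud(p,d["pixels"]); print(n,t,"mask",round(d["p"],2),np.round(d["bbox"]),np.round(np.percentile(c,[2,50,98],axis=0),3).tolist())
E
```

```text
scene mill_center pt 0.76 [294. 165.]
scene mill_center pt 0.69 [259. 136.]
scene mill_center mask 0.62 [260. 139.  28.  74.] [[0.75, -0.212, 0.008], [0.766, -0.175, 0.113], [0.802, -0.16, 0.204]]
scene mill_center mask 0.58 [293. 172.  23.  60.] [[0.603, -0.243, 0.001], [0.618, -0.113, 0.119], [0.693, -0.101, 0.196]]
scene jar_1 pt 0.88 [251. 246.]
scene jar_1 pt 0.76 [268. 217.]
scene jar_1 mask 0.84 [270. 205.  24.  46.] [[0.6, -0.092, 0.043], [0.613, -0.013, 0.117], [0.671, -0.002, 0.152]]
scene jar_1 mask 0.79 [249. 237.  25.  44.] [[0.579, 0.056, 0.051], [0.591, 0.084, 0.124], [0.62, 0.096, 0.153]]
scene rack pt 0.87 [273. 227.]
scene rack mask 0.7 [265. 228. 116. 133.] [[0.55, -0.202, -0.0], [0.601, 0.042, 0.045], [0.69, 0.15, 0.108]]
scene rack mask 0.67 [334. 263.  89.  77.] [[0.381, -0.135, -0.0], [0.445, -0.04, 0.003], [0.51, 0.052, 0.017]]
scene rack mask 0.52 [293. 171.  25.  59.] [[0.603, -0.14, 0.052], [0.617, -0.113, 0.127], [0.645, -0.101, 0.195]]
scene tray pt 0.97 [334. 260.]
scene tray mask 0.96 [332. 263.  91.  84.] [[0.381, -0.137, -0.001], [0.444, -0.04, 0.003]
[... 269 characters left out ...]
[280. 190.]
top jar_1 pt 0.72 [237. 202.]
top jar_1 mask 0.94 [232. 197.  28.  28.] [[0.579, 0.052, 0.046], [0.596, 0.07, 0.148], [0.621, 0.094, 0.153]]
top jar_1 mask 0.91 [278. 187.  25.  30.] [[0.6, -0.045, 0.044], [0.615, -0.025, 0.148], [0.642, -0.003, 0.153]]
top jar_1 mask 0.51 [291. 274. 101.  66.] [[0.379, -0.135, -0.003], [0.443, -0.043, 0.002], [0.509, 0.051, 0.018]]
top rack pt 0.89 [284. 192.]
top rack mask 0.75 [282. 191. 170.  84.] [[0.554, -0.197, 0.035], [0.625, -0.026, 0.045], [0.689, 0.145, 0.108]]
top tray pt 0.68 [290. 270.]
top tray mask 0.74 [291. 275. 101.  69.] [[0.379, -0.137, -0.003], [0.444, -0.043, 0.002], [0.509, 0.053, 0.018]]
top front_rail pt 0.72 [285. 212.]
```

View pics/scene0.png

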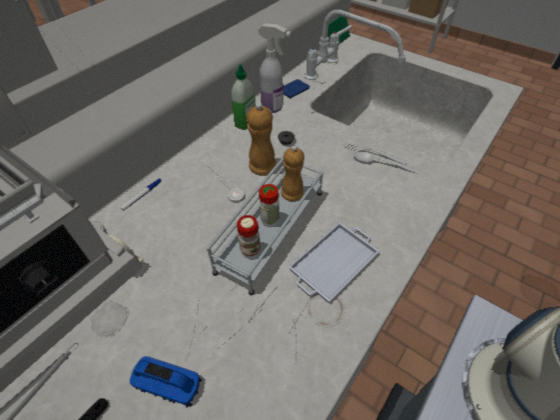

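View pics/top0.png

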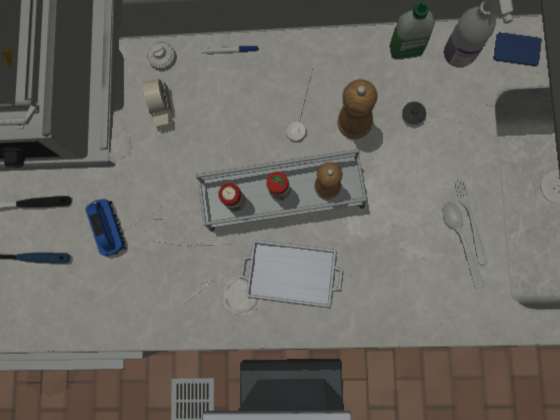

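Candidates for the mill are the one in the rack (scene 293,172; top 329,180) and a larger one on the bench behind it (scene 260,139; top 357,105). I choose the smaller one, which stands in the rack, and will check it in a close crop while measuring.

```bash
python3 - <<'E'
from h import *
from scipy.optimize import least_squares
P={n:get_image(n) for n in ["scene","top"]}
p=P["top"]; cv2.imwrite("pics/crop.png",cv2.resize(p["pixels"][60:240,190:400,::-1],None,fx=3,fy=3))
full=np.ones((420,560),bool)
C={n:cloud(P[n],full) for n in P}
# mill head: sphere r 25 ; body
for n in P:
    c=C[n]; s=c[(np.hypot(c[:,0]-.635,c[:,1]+.125)<.05)&(c[:,2]>.165)&(c[:,2]<.198)]
    r=least_squares(lambda x:np.linalg.norm(s-x[:3],axis=1)-.025,[.63,-.125,.177],loss="soft_l1",f_scale=.002)
    k=c[(np.hypot(c[:,0]-.635,c[:,1]+.125)<.05)&(c[:,2]>.199)]
    print(n,"head",len(s),r.x.round(4),np.abs(r.fun).mean().round(4),"knob",len(k),k.mean(0).round(4) if len(k) else "", c[(np.hypot(c[:,0]-.635,c[:,1]+.125)<.05)][:,2].max())
# jar caps
c=C["top"]
J=[]
for x,y in [(.6,.073),(.622,-.025)]:
    s=c[(np.hypot(c[:,0]-x,c[:,1]-y)<.035)&(c[:,2]>.145)&(c[:,2]<.158)]
    J.append((s.max(0)+s.min(0))[:2]/2); print("jar",J[-1].round(4),np.ptp(s,axis=0).round(3))
d=J[0]-J[1]; print("yaw jars",np.degrees(np.arctan2(-d[0],d[1])),np.linalg.norm(d))
# rails
m=max(masks_of(p,"rack"),key=lambda d:d["p"])["pixels"]; rc=cloud(p,m)
for lo,hi,nm in [(.078,.09,"front"),(.102,.114,"back")]:
    s=rc[(rc[:,2]>lo)&(rc[:,2]<hi)]
    ref=.625; 
    l=cv2.fitLine(s[:,:2].astype(np.float32),cv2.DIST_HUBER,0,.01,.01).ravel(); print(nm,len(s),l.round(4))
m=max(masks_of(p,"tray"),key=lambda d:d["p"])["pixels"]; tc=cloud(p,m)[:,:2].astype(np.float32)
print("tray",cv2.minAreaRect(tc))
print(state()["eef_pos"],state()["tcp_rot"],state()["gripper_width"])
E
```

```text
scene head 308 [ 0.6278 -0.1295  0.1696] 0.001 knob 17 [ 0.6249 -0.1275  0.2021] 0.20530882520601806
top head 481 [ 0.6278 -0.1278  0.1692] 0.001 knob 28 [ 0.6271 -0.1278  0.2019] 0.2054715874696791
jar [0.6014 0.0746] [0.044 0.043 0.011]
jar [ 0.6219 -0.023 ] [0.042 0.042 0.012]
yaw jars 11.842094250721509 0.09977122378098917
front 886 [ 0.0953 -0.9954  0.5767 -0.0603]
back 577 [ 1.255e-01 -9.921e-01  6.671e-01 -9.000e-04]
tray ((0.44581159949302673, -0.040285155177116394), (0.22267229855060577, 0.12794245779514313), 81.54539489746094)
[0.20955988 0.56222025 0.23126023] [-1.50653292e-05  1.77459349e-01  9.84128131e-01 -2.19952180e-05] 0.0852254614697042
```

View pics/crop.png

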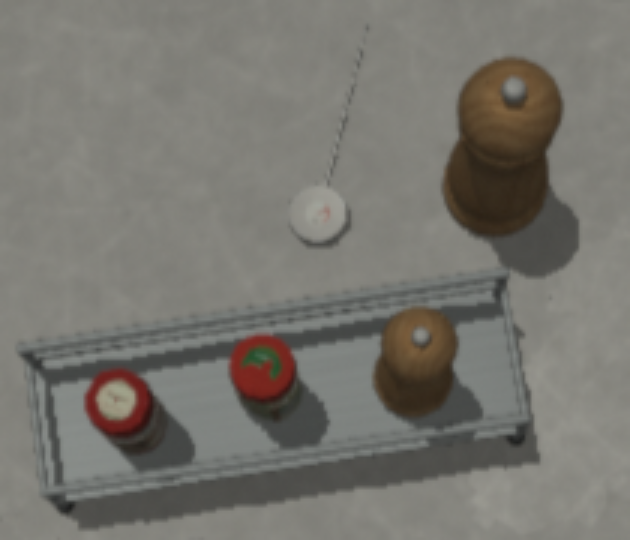

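The crop shows the smaller mill standing in the rack's right place (crop pixel 418,340), with the larger mill free on the bench behind it (508,120). The fit puts the mill axis at (0.628, -0.128) and its top at z 0.205, which is exactly shelf + 160 mm. The tray middle is at about (0.445, -0.041). The tool's present yaw clears the jars, so I keep it.

move_arm([
  [[0.1, -0.2, 0.25, 0, 0, 0, -1], [0.6, -1, 0.35, 0, 0, 0, -1], [0.6, -1, 0.35, 0, 0, 0, -1], [0.6, -1, 0.35, 0, 0, 0, -1], [0.6, -1, 0.35, 0, 0, 0, -1], [0.6, -1, 0.35, 0, 0, 0, -1], [0.6, -1, 0.35, 0, 0, 0, -1]],
])

```text
clock: 1.9
eef_pos: [0.3303, 0.3614, 0.302]
tcp_rot: [0.0, 0.179, 0.984, 0.001]
force: [-0.6, -0.5, -1.1]
gripper_width: 0.0852
grasp_force: 0.0
```

move_arm([
  [[0.6, -1, 0, 0, 0, 0, -1], [0.6, -1, 0, 0, 0, 0, -1], [0.6, -1, 0, 0, 0, 0, -1], [0.6, -1, 0, 0, 0, 0, -1], [0.6, -1, 0, 0, 0, 0, -1], [0.6, -1, 0, 0, 0, 0, -1], [0.6, -1, 0, 0, 0, 0, -1]],
])

```text
clock: 2.6
eef_pos: [0.4495, 0.1631, 0.3006]
tcp_rot: [-0.001, 0.177, 0.984, 0.0]
force: [0.3, 0.1, 0.4]
gripper_width: 0.0856
grasp_force: 0.0
```

move_arm([
  [[0.6, -1, 0, 0, 0, 0, -1], [0.6, -1, 0, 0, 0, 0, -1], [0.6, -1, 0, 0, 0, 0, -1], [0.6, -1, 0, 0, 0, 0, -1], [0.6, -1, 0, 0, 0, 0, -1], [0.6, -1, 0, 0, 0, 0, -1], [0.6, -1, 0, 0, 0, 0, -1]],
])

```text
clock: 3.3
eef_pos: [0.5698, -0.036, 0.3006]
tcp_rot: [-0.001, 0.177, 0.984, 0.0]
force: [-0.5, 0.9, 0.6]
gripper_width: 0.0853
grasp_force: 0.0
```

move_arm([
  [[0.29, -0.46, 0, 0, 0, 0, -1], [0.29, -0.46, 0, 0, 0, 0, -1], [0.29, -0.46, 0, 0, 0, 0, -1], [0.29, -0.46, 0, 0, 0, 0, -1], [0.29, -0.46, 0, 0, 0, 0, -1]],
])

```text
clock: 3.8
eef_pos: [0.6274, -0.1273, 0.3021]
tcp_rot: [0.0, 0.176, 0.984, 0.0]
force: [-0.5, 1.0, 0.5]
gripper_width: 0.0854
grasp_force: 0.0
```

```bash
python3 - <<'E'
from h import *
from scipy.optimize import least_squares
p=get_image("wrist"); cv2.imwrite("pics/w1.png",p["pixels"][:,:,::-1])
c=cloud(p,np.ones((420,560),bool))
near=np.hypot(c[:,0]-.63,c[:,1]+.128)<.045
s=c[near&(c[:,2]>.165)&(c[:,2]<.198)]
r=least_squares(lambda x:np.linalg.norm(s-x[:3],axis=1)-.025,[.63,-.125,.177],loss="soft_l1",f_scale=.002)
k=c[near&(c[:,2]>.199)&(c[:,2]<.215)]
print(len(s),r.x.round(4),len(k),k.mean(0).round(4),k[:,2].max()); print(state()["eef_pos"])
E
```

```text
2348 [ 0.6298 -0.1298  0.1699] 176 [ 0.6283 -0.1297  0.2029] 0.20574178264163517
[ 0.62728602 -0.12730025  0.30250925]
```

View pics/w1.png

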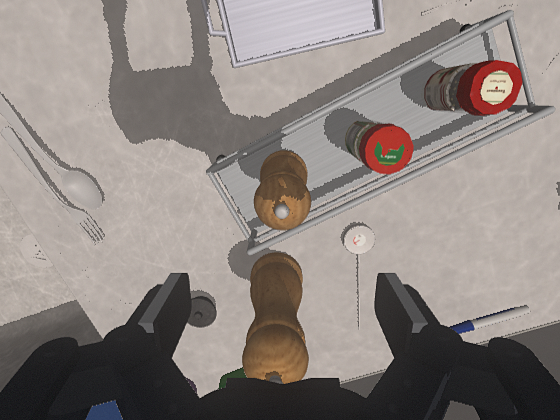

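The wrist view shows the mill head and knob at (282,210), with the rack clear and no obstacle between the fingers. The larger mill stands well beyond it at (275,350). The fit agrees at (0.629, -0.129), so I descend and then close.

move_arm([
  [[0.01, -0.01, -0.2, 0, 0, 0, -1], [0.01, -0.01, -0.35, 0, 0, 0, -1], [0.01, -0.01, -0.5, 0, 0, 0, -1], [0.01, -0.01, -0.6, 0, 0, 0, -1], [0.01, -0.01, -0.68, 0, 0, 0, -1], [0.01, -0.01, -0.745, 0, 0, 0, -1], [0.01, -0.01, -0.745, 0, 0, 0, -1], [0.01, -0.01, -0.745, 0, 0, 0, -1]],
])

```text
clock: 4.65
eef_pos: [0.6298, -0.1315, 0.1533]
tcp_rot: [0.001, 0.177, 0.984, -0.0]
force: [0.6, 0.2, -0.2]
gripper_width: 0.0852
grasp_force: 0.0
```

move_arm([
  [[0, 0, 0, 0, 0, 0, 0], [0, 0, 0, 0, 0, 0, 0.2], [0, 0, 0, 0, 0, 0, 0.3], [0, 0, 0, 0, 0, 0, 0.4], [0, 0, 0, 0, 0, 0, 0.6], [0, 0, 0, 0, 0, 0, 1], [0, 0, 0, 0, 0, 0, 1], [0, 0, 0, 0, 0, 0, 1], [0, 0, 0, 0, 0, 0, 1], [0, 0, 0, 0, 0, 0, 1]],
])

```text
clock: 5.65
eef_pos: [0.6303, -0.1317, 0.154]
tcp_rot: [0.001, 0.177, 0.984, 0.0]
force: [0.5, 0.8, 6.1]
gripper_width: 0.0464
grasp_force: 61.1
```

The width is 46.4 mm against the 50 mm head, with an upward reaction on the tool, so the pads are probably above the widest point. I'll regrasp a little lower.

move_arm([
  [[0, 0, 0, 0, 0, 0, -0.3], [0, 0, 0, 0, 0, 0, -0.6], [0, 0, 0, 0, 0, 0, -0.6], [0, 0, -0.035, 0, 0, 0, -0.6], [0, 0, -0.035, 0, 0, 0, -0.6], [0, 0, -0.035, 0, 0, 0, -0.2], [0, 0, -0.035, 0, 0, 0, 0.2], [0, 0, -0.035, 0, 0, 0, 0.6], [0, 0, -0.035, 0, 0, 0, 1], [0, 0, -0.035, 0, 0, 0, 1], [0, 0, -0.035, 0, 0, 0, 1], [0, 0, -0.035, 0, 0, 0, 1]],
])

```text
clock: 6.85
eef_pos: [0.6296, -0.1318, 0.1453]
tcp_rot: [-0.0, 0.177, 0.984, 0.0]
force: [0.6, -0.3, -0.9]
gripper_width: 0.0469
grasp_force: 61.2
```

```bash
python3 - <<'E'
from h import *
p=get_image("scene"); cv2.imwrite("pics/s1.png",cv2.resize(p["pixels"][90:270,190:400,::-1],None,fx=3,fy=3))
E
```

```text
(no output)
```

View pics/s1.png

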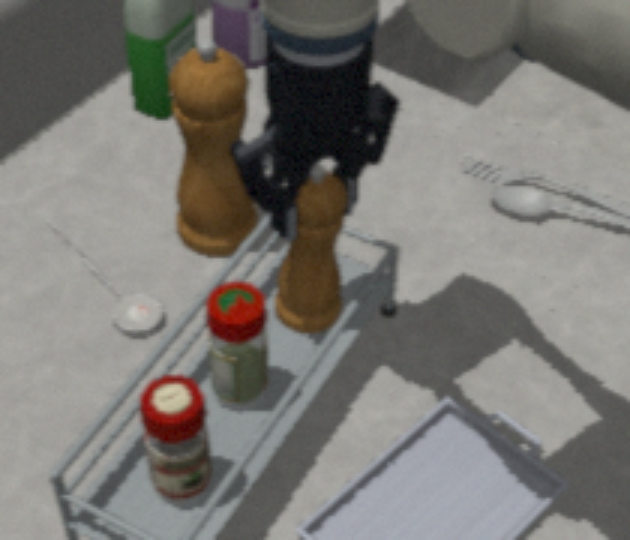

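The mill stands upright in the grip and both jars are undisturbed (crop 237,340 and 175,435). The vertical reaction is now about zero, so I lift straight up.

move_arm([
  [[0, 0, 0.03, 0, 0, 0, 1], [0, 0, 0.08, 0, 0, 0, 1], [0, 0, 0.14, 0, 0, 0, 1], [0, 0, 0.2, 0, 0, 0, 1], [0, 0, 0.26, 0, 0, 0, 1], [0, 0, 0.32, 0, 0, 0, 1], [0, 0, 0.35, 0, 0, 0, 1], [0, 0, 0.35, 0, 0, 0, 1], [0, 0, 0.35, 0, 0, 0, 1], [0, 0, 0.35, 0, 0, 0, 1]],
])

```text
clock: 7.9
eef_pos: [0.6293, -0.1317, 0.2142]
tcp_rot: [-0.001, 0.177, 0.984, 0.0]
force: [0.1, 0.5, -1.7]
gripper_width: 0.0467
grasp_force: 61.1
```

```bash
python3 - <<'E'
from h import *
p=get_image("scene"); cv2.imwrite("pics/s2.png",cv2.resize(p["pixels"][90:270,190:400,::-1],None,fx=3,fy=3))
for d in masks_of(p,"mill_center")[:3]:
    c=cloud(p,d["pixels"]); print(round(d["p"],2),np.round(d["bbox"]),np.percentile(c,[2,50,98],axis=0).round(3).tolist())
c=cloud(p,np.ones((420,560),bool))
s=c[(np.abs(c[:,0]-.62)<.05)&(np.abs(c[:,1]+.128)<.04)]
for z in np.arange(.09,.24,.01):
    q=s[(s[:,2]>z)&(s[:,2]<z+.01)]; print(round(z,2),len(q),q.mean(0).round(3) if len(q) else "")
E
```

```text
0.85 [294. 151.  26.  64.] [[0.602, -0.148, 0.116], [0.615, -0.116, 0.183], [0.648, -0.103, 0.263]]
0.74 [261. 140.  30.  76.] [[0.749, -0.214, 0.003], [0.769, -0.174, 0.104], [0.811, -0.159, 0.214]]
0.09 0 
0.1 0 
0.11 30 [ 0.614 -0.112  0.118]
0.12 102 [ 0.619 -0.113  0.126]
0.13 58 [ 0.618 -0.113  0.134]
0.14 63 [ 0.617 -0.113  0.145]
0.15 87 [ 0.618 -0.114  0.155]
0.16 82 [ 0.619 -0.116  0.165]
0.17 80 [ 0.62  -0.118  0.175]
0.18 65 [ 0.619 -0.119  0.185]
0.19 47 [ 0.619 -0.119  0.195]
0.2 45 [ 0.617 -0.118  0.205]
0.21 41 [ 0.615 -0.116  0.215]
0.22 112 [ 0.616 -0.119  0.226]
0.23 81 [ 0.62  -0.116  0.235]
```

View pics/s2.png

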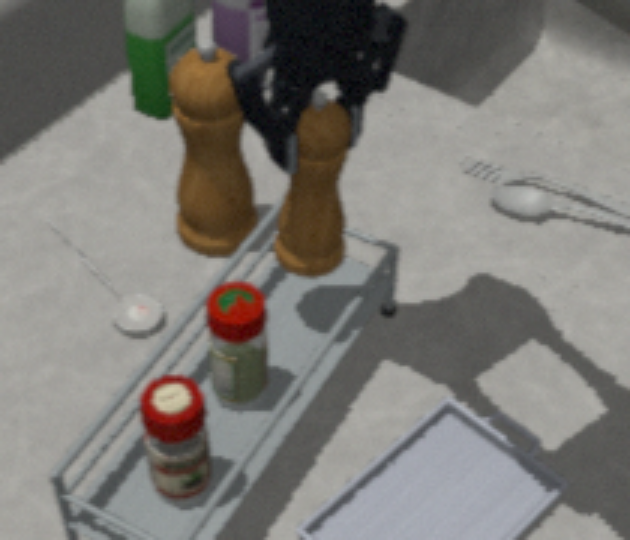

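The mill is held upright with its foot at about 0.114 m, well above the 0.085 m rail, and the jars have not moved. I draw it forward over the rail.

move_arm([
  [[-0.04, 0, 0, 0, 0, 0, 1], [-0.1, 0, 0, 0, 0, 0, 1], [-0.18, 0, 0, 0, 0, 0, 1], [-0.26, 0.02, 0, 0, 0, 0, 1], [-0.34, 0.05, 0, 0, 0, 0, 1], [-0.42, 0.09, 0, 0, 0, 0, 1], [-0.5, 0.14, 0, 0, 0, 0, 1], [-0.58, 0.2, 0, 0, 0, 0, 1], [-0.66, 0.26, 0, 0, 0, 0, 1], [-0.74, 0.32, 0, 0, 0, 0, 1], [-0.81, 0.37, 0, 0, 0, 0, 1], [-0.86, 0.41, 0, 0, 0, 0, 1], [-0.9, 0.44, 0, 0, 0, 0, 1], [-0.92, 0.46, 0, 0, 0, 0, 1], [-0.92, 0.46, 0, 0, 0, 0, 1], [-0.92, 0.46, 0, 0, 0, 0, 1], [-0.92, 0.46, 0, 0, 0, 0, 1]],
])

```text
clock: 9.7
eef_pos: [0.4458, -0.04, 0.2151]
tcp_rot: [-0.0, 0.178, 0.984, -0.0]
force: [-0.4, -0.0, -1.3]
gripper_width: 0.0467
grasp_force: 61.2
```

```bash
python3 - <<'E'
from h import *
p=get_image("scene"); cv2.imwrite("pics/s3.png",cv2.resize(p["pixels"][100:320,200:440,::-1],None,fx=2.6,fy=2.6))
for d in masks_of(p,"mill_center")[:3]:
    c=cloud(p,d["pixels"]); print(round(d["p"],2),np.round(d["bbox"]),np.percentile(c,[2,50,98],axis=0).round(3).tolist())
c=cloud(p,np.ones((420,560),bool))
s=c[(np.abs(c[:,0]-.44)<.05)&(np.abs(c[:,1]+.03)<.05)]
for z in np.arange(.09,.23,.02):
    q=s[(s[:,2]>z)&(s[:,2]<z+.02)]; print(round(z,2),len(q),q.mean(0).round(3) if len(q) else "",q.min(0)[2] if len(q) else "")
E
```

```text
0.85 [261. 140.  29.  76.] [[0.75, -0.213, 0.01], [0.767, -0.176, 0.116], [0.806, -0.161, 0.207]]
0.61 [341. 210.  38.  66.] [[0.419, -0.05, 0.12], [0.434, -0.022, 0.182], [0.465, -0.01, 0.263]]
0.09 0  
0.11 147 [ 0.437 -0.019  0.125] 0.11495714423403669
0.13 140 [ 0.439 -0.018  0.14 ] 0.13008939600663205
0.15 211 [ 0.439 -0.021  0.16 ] 0.15008972253870514
0.17 181 [ 0.44  -0.025  0.179] 0.17007375030750183
0.19 90 [ 0.437 -0.025  0.199] 0.19011739060990676
0.21 144 [ 0.433 -0.023  0.223] 0.21006253901749752
0.23 199 [ 0.436 -0.023  0.241] 0.23000946638708406
```

View pics/s3.png

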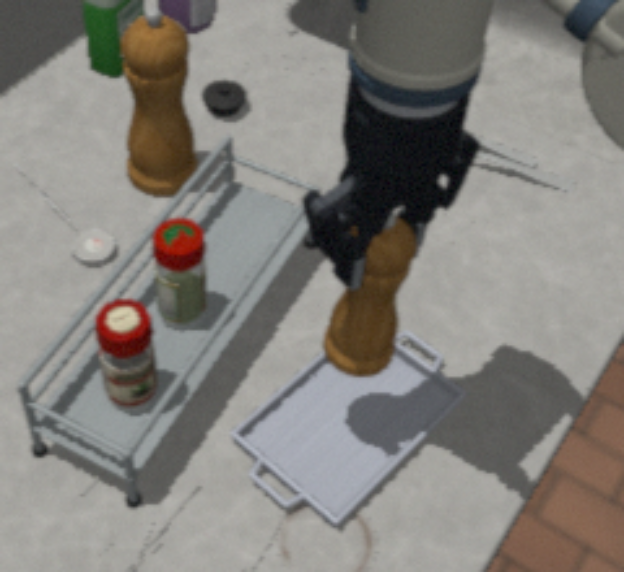

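The mill hangs upright over the tray, its body at crop (365,330). Body and head depth agree to within a few mm, and both jars stand. I lower it slowly and stop just above contact.

move_arm([
  [[0, 0, -0.05, 0, 0, 0, 1], [0, 0, -0.13, 0, 0, 0, 1], [0, 0, -0.22, 0, 0, 0, 1], [0, 0, -0.31, 0, 0, 0, 1], [0, 0, -0.39, 0, 0, 0, 1], [0, 0, -0.46, 0, 0, 0, 1], [0, 0, -0.51, 0, 0, 0, 1], [0, 0, -0.535, 0, 0, 0, 1], [0, 0, -0.545, 0, 0, 0, 1], [0, 0, -0.545, 0, 0, 0, 1], [0, 0, -0.545, 0, 0, 0, 1]],
])

```text
clock: 10.9
eef_pos: [0.446, -0.0398, 0.1071]
tcp_rot: [0.001, 0.177, 0.984, 0.0]
force: [0.6, -0.4, -1.5]
gripper_width: 0.0468
grasp_force: 61.2
```

move_arm([
  [[0, 0, -0.004, 0, 0, 0, 1], [0, 0, -0.008, 0, 0, 0, 1], [0, 0, -0.008, 0, 0, 0, 1], [0, 0, -0.008, 0, 0, 0, 1]],
])

```text
clock: 11.3
eef_pos: [0.4456, -0.0398, 0.1047]
tcp_rot: [0.0, 0.177, 0.984, 0.0]
force: [0.3, -0.3, -0.9]
gripper_width: 0.0468
grasp_force: 61.2
```

move_arm([
  [[0, 0, -0.004, 0, 0, 0, 1], [0, 0, -0.007, 0, 0, 0, 1], [0, 0, -0.007, 0, 0, 0, 1], [0, 0, -0.007, 0, 0, 0, 1]],
])

```text
clock: 11.7
eef_pos: [0.4456, -0.0398, 0.1033]
tcp_rot: [-0.0, 0.177, 0.984, -0.0]
force: [0.5, -0.3, -1.5]
gripper_width: 0.0467
grasp_force: 61.1
```

move_arm([
  [[0, 0, -0.004, 0, 0, 0, 1], [0, 0, -0.007, 0, 0, 0, 1], [0, 0, -0.007, 0, 0, 0, 1], [0, 0, -0.007, 0, 0, 0, 1]],
])

```text
clock: 12.1
eef_pos: [0.4461, -0.0398, 0.1031]
tcp_rot: [0.001, 0.177, 0.984, 0.0]
force: [-0.0, 0.7, 5.4]
gripper_width: 0.0467
grasp_force: 61.3
```

The force shows contact with the tray floor. I release gradually, then rise straight up.

move_arm([
  [[0, 0, 0.003, 0, 0, 0, 1], [0, 0, 0.003, 0, 0, 0, -0.15], [0, 0, 0.003, 0, 0, 0, -0.25], [0, 0, 0.003, 0, 0, 0, -0.4], [0, 0, 0.003, 0, 0, 0, -0.7], [0, 0, 0.003, 0, 0, 0, -1], [0, 0, 0.003, 0, 0, 0, -1], [0, 0, 0.003, 0, 0, 0, -1], [0, 0, 0.05, 0, 0, 0, -1], [0, 0, 0.15, 0, 0, 0, -1], [0, 0, 0.3, 0, 0, 0, -1], [0, 0, 0.5, 0, 0, 0, -1], [0, 0, 0.7, 0, 0, 0, -1], [0, 0, 0.8, 0, 0, 0, -1], [0, 0, 0.8, 0, 0, 0, -1], [0, 0, 0.8, 0, 0, 0, -1]],
])

```text
clock: 13.7
eef_pos: [0.4457, -0.0398, 0.2622]
tcp_rot: [0.0, 0.177, 0.984, 0.0]
force: [0.0, -0.3, -0.1]
gripper_width: 0.0854
grasp_force: 0.0
```

```bash
python3 - <<'E'
from h import *
p=get_image("scene"); cv2.imwrite("pics/s4.png",cv2.resize(p["pixels"][100:320,200:440,::-1],None,fx=2.6,fy=2.6))
c=cloud(p,np.ones((420,560),bool))
s=c[(np.abs(c[:,0]-.44)<.05)&(np.abs(c[:,1]+.04)<.05)]
for z in np.arange(.03,.17,.02):
    q=s[(s[:,2]>z)&(s[:,2]<z+.02)]; print(round(z,2),len(q),q.mean(0).round(3) if len(q) else "", q[:,2].max() if len(q) else "")
E
```

```text
0.03 143 [ 0.438 -0.019  0.041] 0.04998974214154975
0.05 154 [ 0.439 -0.023  0.06 ] 0.0696503276161868
0.07 90 [ 0.44  -0.023  0.079] 0.08927936992559438
0.09 62 [ 0.437 -0.02   0.1  ] 0.10976509772139902
0.11 113 [ 0.437 -0.02   0.118] 0.12997268365660622
0.13 328 [ 0.44  -0.029  0.142] 0.14996028531945169
0.15 62 [ 0.443 -0.036  0.155] 0.1629546928054962
0.17 0
```

View pics/s4.png

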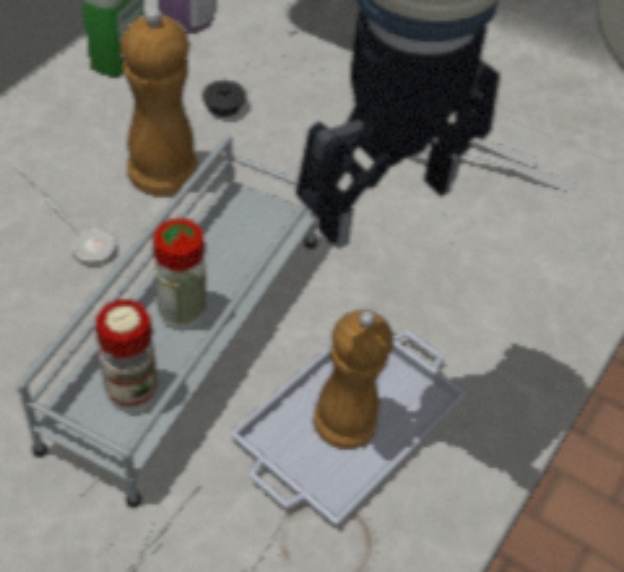

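The mill stands upright near the tray's middle (crop 350,380), with its top at 0.163 m as expected. Both jars stand and the gripper is clear.

```bash
python3 -c "
from workcell import *
print(hand_in())"
```

```text
the job is handed in; nothing more can be done
None
```

The pepper mill stands upright and released near the middle of the serving tray, both spice jars still stand in the rack, and I handed the job in at about 14 s; no verdict came back.

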